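# Close a tube joint and check it with a hand scanner

### The job

On the sloping welding rest, slide the loose square tube along the bed and butt it gently against the clamped tube until the gap is closed and the two lie flush. Then take the hand scanner from its round plate and aim it at the middle of the top of the closed joint: nose squarely facing the sloping tube tops, about 4 cm off them without touching the work, its wide side running along the tubes so that its scan line crosses the joint, and hold it still there for about three seconds. Finally set the scanner gently back upright on its round plate, with the joint still closed and the other tools left alone.

Things in the scene. Friction and masses are not known exactly. Their poses are not given: they have to be found in the camera images.
- rest: Fixed steel welding rest, base 130 x 330 mm, bed 70 mm high at its upper edge. Origin: centre of its underside on the bench; y runs along the tubes, x horizontally toward the high side of the slope. It carries a bed 310 mm long that slopes 30 degrees, rising along +x. A ledge 10 mm thick along the bed's lower edge stands 12 mm proud of the bed; both tubes lean on it
- joint (a point): Fixed point: the middle of the top face of the clamped tube's end where the joint is to be closed. Axes: z square out of the sloping tube tops, y along the tubes from the clamped toward the loose tube, x up the slope. The bed surface lies 40 mm below (-z) this point, the ledge's inner face at x = -20 mm
- clamped_tube: Dark square steel tube, 40 x 120 x 40 mm, 3 mm walls, open ends, fixed on the bed under a strap clamp with two bolts that stands up to 14 mm above the tube tops, 70 to 94 mm from the joint. Origin: centre of its underside (on the bed); y along the tube; z square to the bed
- loose_tube: The same kind of tube, 40 x 120 x 40 mm, 3 mm walls, open ends, about 0.4 kg, lying loose on the bed in line with the clamped one, 20 to 45 mm from it. Origin: centre of its underside; y along the tube, away from the clamped tube; z square to the bed. Its outer end face is at y = +60 mm; nothing stands beyond it
- loose_end (a point): Middle of the top edge of the loose tube's end that faces the clamped tube; moves with the loose tube, same axes. Joint closed: this point meets joint
- pad: Fixed round steel plate, 88 mm across, 6 mm thick, on the bench: the scanner's place. Origin: centre of its underside
- scanner: Hand scanner standing upright on its nose on the round plate, 0.3 kg, 122 mm tall. Origin: centre of the nose's flat underside; z from nose to top; scan line along y, its wide side. Black nose hood 56 (x) by 64 (y) mm up to 31 mm, above it a grey body 36 (x) by 46 (y) mm from 31 to 116 mm: grip it across x. Screen on the -x face; either way round will do
- focus (a point): The scanner's point of focus, 40 mm in front of its nose on its axis (scanner z = -40 mm), moving with the scanner; it must be put on joint
- fillet_gauge: Flat steel weld gauge lying on the bench, 60 x 75 x 9 mm, origin at centre of underside; leave alone
- soapstone: Slim marking stick lying on the bench, 14 x 128 x 11 mm, origin at centre of underside; leave alone

How it is judged:
On the way, in this order (a step that is already met when the one before it is completed fails the run):
1. The loose tube is butted flush against the clamped tube (y of loose_end in the frame of joint between -0.003 and 0.0015 m and x of loose_end in the frame of joint between -0.004 and 0.004 m and z of loose_end in the frame of joint between -0.003 and 0.003 m and angle between the y axis of loose_tube and the y axis of joint, either way round below 0.05 rad and linear speed of loose_tube below 0.01 m/s), for 0.2 s.
2. The scanner is held still, square to the tube tops, focus on the closed joint, scan line across it (y of loose_end in the frame of joint between -0.003 and 0.0015 m and x of loose_end in the frame of joint between -0.004 and 0.004 m and z of loose_end in the frame of joint between -0.003 and 0.003 m and angle between the y axis of loose_tube and the y axis of joint, either way round below 0.05 rad and distance between focus and joint below 0.012 m and angle between the z axis of scanner and the z axis of joint, either way round below 0.16 rad and angle between the y axis of scanner and the y axis of joint, either way round below 0.2 rad and linear speed of scanner below 0.02 m/s and angular speed of scanner below 0.15 rad/s), for 2.5 s.
At the end, for the whole second after the job is handed in: The loose tube rests on bed and ledge, butted against the clamped tube (gap under 1.5 mm, faces level to 3 mm, edges in line to 4 mm, straight to 0.05 rad); the scanner stands at rest upright (within 0.06 rad) on its round plate, centre within 20 mm of the plate's centre, released (all of step 1 and angle between scanner's own z axis and vertical below 0.06 rad and horizontal distance between scanner and pad below 0.02 m and z of scanner in the frame of pad between 0.004 and 0.009 m and linear speed of scanner below 0.01 m/s and angular speed of scanner below 0.1 rad/s); the robot touches nothing.
It fails at once if the loose tube is rammed against the clamped tube with more than 30 N (contact force between loose_tube and clamped_tube above 30 N).
It fails at once if the scanner touches the rest or a tube with more than 1 N (contact force between scanner and rest above 1 N or contact force between scanner and loose_tube above 1 N).
It fails at once if the scanner is dropped or slammed on its plate (over 60 N) (contact force between scanner and pad above 60 N).
It fails at once if a tool lying near is shifted by more than 20 mm (distance of any of fillet_gauge, soapstone from where it was at the start of the episode above 0.02 m).
It also fails if it takes over 61 s, if anything falls off the work surface, if the arm or the gripper's body presses on something with over 40 N, if the wrist force passes 120 N, or if a joint passes its speed limit or range.

### The arm

A 6-joint arm with a two-finger parallel gripper is mounted at the origin on a cart in front of the work surface, level with it; the furniture and walls round the work are solid. World frame = base frame: x ahead of the robot, y to its left, z up, the work surface at z = 0. Lengths are in m, angles in rad, forces in N, time in s.
With the tool pointing down it reaches from about 0.325 to 0.875 m from the base axis. Payload 4.4 kg.
Tool frame: the origin (TCP) lies on the centre line of the jaws, within the pads' length; the fingertips stand 25 mm ahead of it and the grasp point (between the pads) lies 6 mm ahead of it (finger_overhang is the distance from the TCP to the fingertips, in m); z points along the fingers, y is the line along which they close (so a half turn about z gives the same grasp; the last joint's range is limited). The gripper opens to 85 mm and grips with 20 to 120 N. Pads are 22 mm wide; open, the fingers measure 114 mm over their backs; the gripper's body (76 mm by 85 mm) begins 54 mm behind the grasp point. The pads swing forward as they close: fully open they stand 13 mm farther back than shut.
Start: joints at [1.165, 0.207, 1.542, -0, 1.393, -0.15], TCP at [0.145, 0.556, 0.256] pointing down, gripper open.
Joint ranges: [-2.73, 2.73], [-0.86, 2.22], [0.23, 2.46], [-1.11, 4.25], [0.08, 2.63], [-2.82, 2.82]. Speed limits (rad/s): [2.79, 2.79, 3.14, 3.14, 3.14, 3.14].

### API

Orientations are given as a unit quaternion [x, y, z, w].
In Python, from plant import * gives the robot as it stands.
- The arm moves only by the shell command python3 -m inch 'ROWS' [FORCE]. ROWS is JSON, a list that holds one entry, the list of rows, each a list of 7 numbers: the shift along the tool's x, y, z in m, then the turn, a rotation vector about the tool's x, y, z in degrees, then the opening, from -1 (shut) to 1 (fully open). In form: [[[x, y, z, rx, ry, rz, hand], ...]]. A call has 1 to 10 rows; each row shifts and turns the commanded pose from where the row before left it, along the tool's axes as they then stand; what a row does not reach is not made up. A row lasts 1/8 s, in which the tool goes at most 62.5 mm and 10.7 degrees, less where a joint would pass 70% of its speed; a pose out of reach is approached as far as the arm can. A call is refused whole if a number of a shift passes 0.0625 or a number of a turn 10.7, either way. A call with a gripper value outside its range is refused whole. The fingers move at their own pace and stop on an object; FORCE is the grip in N (left out, the last holds). Time passes only in rows, so rows that do not move let the fingers close. It gives the time, the measured TCP pose, the force, the opening and the grip force at its end, in the units of the state.
- get_obs(): the state, without advancing time (a new reading comes with each control period).
- camera(name): name is "scene" or "top" or "wrist"; returns the picture (400x640x3 uint8, red, green, blue); there is no depth.
- camera_model(name): a dict with "camera_matrix" (3x3 intrinsics, pixels), "world_to_cam" (4x4, takes a point from world to camera coordinates); the wrist camera has in their place "tool_from_camera" (4x4, takes a point from camera to tool coordinates, whose origin is the TCP and whose axes are the flange's). Camera axes: x right, y down, z forward; pixel columns grow to the right and rows downward; lengths in m; the calibration is good to about 2 mm. The wrist camera is an equidistant fisheye: a pixel r from the principal point sees the ray r / f radians off the axis. A picture is of the moment at which its call begins: read the wrist's pose just before it. camera_model takes no time and is no camera call.
- close_job(): hands the job in; it is judged then, once.
The state is a dict: "clock": time; "q": joint angles; "dq": joint speeds; "joint_torque": joint torques, N m; "eef_pos": TCP position; "tcp_rot": TCP orientation; "contact_force": force on the tool from outside, world axes, zero at the start; "ft_torque": the same for the moment, N m; "opening": finger opening in m; "grasp_force": force on a finger pad.
Only numpy, scipy, OpenCV 4.12 (cv2) and the standard library are available. Lean on these libraries where they do the work, as an engineer would, in place of code of your own. Each camera call takes 0.05 s, during which the arm holds its last target. There are 200 camera calls.

## Working session

There is one attempt and no reset: what is moved stays moved. The work goes in short steps, Python scripts to look and compute and a shell command to move; the robot and the scene stay as the last step left them, time stands still between calls to the robot, and variables do not carry over. Pictures are saved under pics/ and viewed, at most 12 in all, crops included, and the job is handed in when it is done.

```bash
mkdir -p pics; ls
python3 - <<'E'
from plant import *
import cv2, numpy as np
o=get_obs(); print(o)
for n in("scene","top","wrist"):
    m=camera_model(n); print(n,{k:np.round(v,4).tolist() for k,v in m.items()} if isinstance(m,dict) else m)
    cv2.imwrite(f"pics/{n}0.png",camera(n)[:,:,::-1])
E
```

```text
pics
{'clock': 0.0, 'q': array([ 1.16548177e+00,  2.07435975e-01,  1.54296789e+00,  8.69380202e-06,
        1.39346851e+00, -1.50509322e-01]), 'dq': array([ 1.80928247e-04, -1.33725449e-03,  6.72055236e-04, -1.28133520e-03,
        2.03055629e-03, -8.82503018e-05]), 'joint_torque': array([-7.17123221e-04, -3.83055246e+01, -2.91590077e+01, -1.81297332e-04,
        1.07384202e-02,  1.76018909e-05]), 'eef_pos': array([0.14466881, 0.55578403, 0.25511   ]), 'tcp_rot': array([ 1.27058924e-01,  9.91894516e-01, -1.09495398e-03, -3.16833401e-04]), 'contact_force': array([-0.24325371, -0.58487585,  0.53586326]), 'ft_torque': array([ 0.07094178,  0.03716319, -0.01677932]), 'grasp_force': 0.0, 'opening': 0.08568754691469546}
scene {'camera_matrix': [[457.2399, 0.0, 322.1591], [0.0, 457.2399, 195.0714], [0.0, 0.0, 1.0]], 'world_to_cam': [[-0.7575, -0.6528, -0.0062, 0.5482], [-0.3121, 0.3704, -0.8749, 0.1117], [0.5734, -0.6608, -0.4843, 0.9561], [0.0, 0.0, 0.0, 1.0]]}
top {'camera_matrix': [[476.583, 0.0, 325.5165], [0.0, 476.583, 199.9076], [0.0, 0.0, 1.0]], 'world_to_cam': [[0.0225, -0.9995, 0.0203, 0.2276], [-0.9985, -0.0235, -0.0485, 0.5124], [0.049, -0.0192, -0.9986, 1.0973], [0.0, 0.0, 0.0, 1.0]]}
wrist {'camera_matrix': [[309.7069, 0.0, 321.2643], [0.0, 309.7069, 197.0726], [0.0, 0.0, 1.0]], 'tool_from_camera': [[-0.0002, -0.966, -0.2584, 0.0645], [1.0, -0.0003, 0.0004, -0.0005], [-0.0004, -0.2584, 0.966, -0.1174], [0.0, 0.0, 0.0, 1.0]]}
```

View pics/scene0.png

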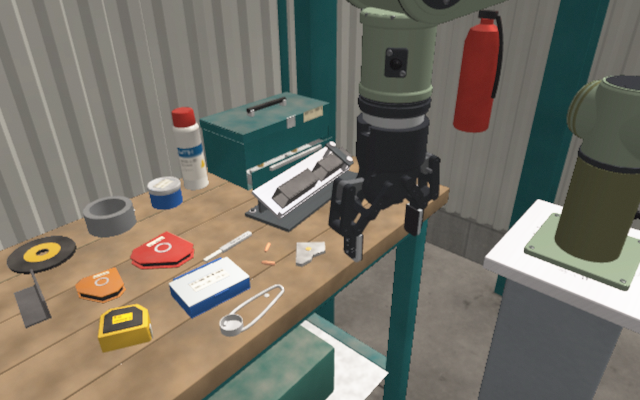

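View pics/top0.png

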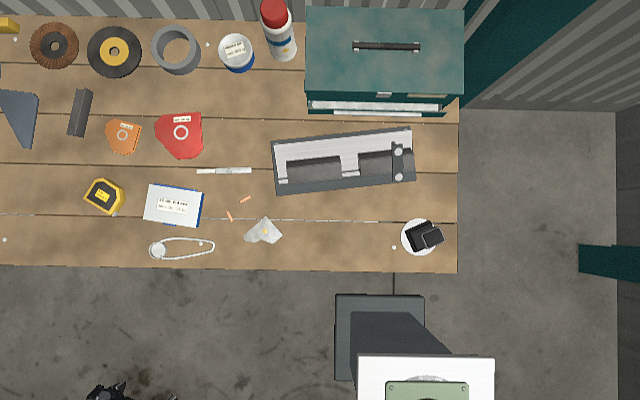

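The top view shows the rest at about (345,160) px. The loose tube is on its left at (310,168), and the clamped tube and strap are at (385,160). The tubes sit on the low, robot-side edge. The scanner on its pad is at (422,237), the gauge at (263,231) and the soapstone at (224,170). Next I'll zoom in.

Run:
```python
import cv2
a=cv2.imread("pics/top0.png")[115:265,260:450]
cv2.imwrite("pics/topz.png",cv2.resize(a,None,fx=4,fy=4,interpolation=cv2.INTER_CUBIC))
```

```text
(no output)
```

View pics/topz.png

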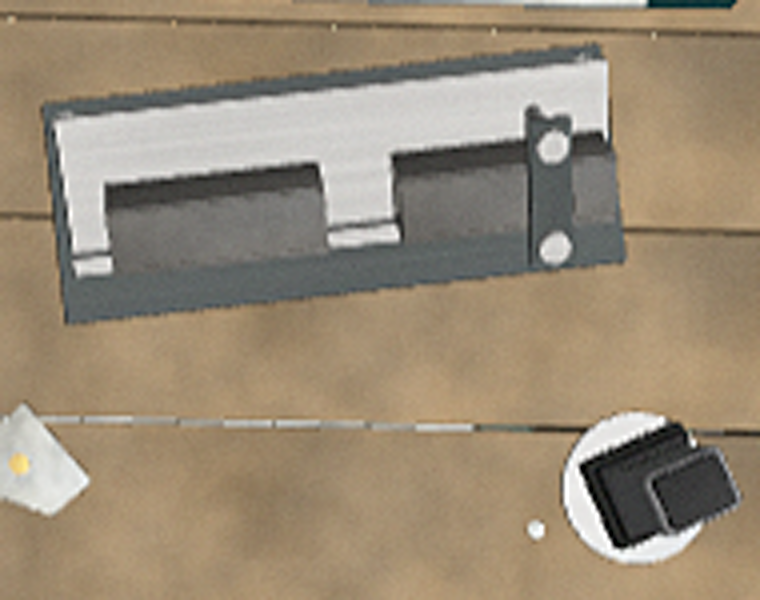

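```bash
cat > h.py <<'E'
import numpy as np, cv2
from plant import *
from scipy.spatial.transform import Rotation as R
def ray(n,p,obs=None):
    m=camera_model(n);K=m["camera_matrix"];p=np.atleast_2d(np.array(p,float))
    x=(p-K[:2,2])/K[0,0]
    if n=="wrist":
        r=np.linalg.norm(x,axis=1,keepdims=True); d=np.c_[x/np.maximum(r,1e-9)*np.sin(r),np.cos(r)]
        T=np.eye(4);T[:3,:3]=R.from_quat(obs["tcp_rot"]).as_matrix();T[:3,3]=obs["eef_pos"];T=T@m["tool_from_camera"]
    else:
        d=np.c_[x,np.ones(len(x))]; T=np.linalg.inv(m["world_to_cam"])
    return T[:3,3],d@T[:3,:3].T
def onz(n,p,z,obs=None):
    c,d=ray(n,p,obs); return c+d*((z-c[2])/d[:,2])[:,None]
def onplane(n,p,q,nrm,obs=None):
    c,d=ray(n,p,obs); return c+d*(((q-c)@nrm)/(d@nrm))[:,None]
def tri(rays):  # list of (c,d)
    A=0;b=0
    for c,d in rays:
        d=d/np.linalg.norm(d);P=np.eye(3)-np.outer(d,d);A=A+P;b=b+P@c
    x=np.linalg.solve(A,b); return x,[np.linalg.norm(np.cross(x-c,d/np.linalg.norm(d))) for c,d in rays]
def proj(n,X,obs=None):
    m=camera_model(n);K=m["camera_matrix"];X=np.atleast_2d(X)
    if n=="wrist":
        T=np.eye(4);T[:3,:3]=R.from_quat(obs["tcp_rot"]).as_matrix();T[:3,3]=obs["eef_pos"];W=np.linalg.inv(T@m["tool_from_camera"])
    else: W=m["world_to_cam"]
    c=X@W[:3,:3].T+W[:3,3]
    if n=="wrist":
        s=np.linalg.norm(c[:,:2],axis=1);return K[:2,2]+K[0,0]*(np.arctan2(s,c[:,2])/s)[:,None]*c[:,:2]
    return K[:2,2]+K[0,0]*c[:,:2]/c[:,2:]
E
python3 - <<'E'
from h import *
np.set_printoptions(precision=4,suppress=True)
f=lambda L:np.array(L)/4-.375+[260,115]
b=onz("top",f([(45,105),(67,323),(625,262),(600,45)]),0.008);print("base",b,np.linalg.norm(np.diff(b,axis=0),axis=1))
print("pad",onz("top",f([(634,488)]),.006), "gauge",onz("top",f([(30,465)]),.009),"soap",onz("top",[(224,170)],.011))
s=onz("top",f([(648,485),(722,450),(740,495),(668,533)]),.126);print("scantop",s,np.linalg.norm(np.diff(s,axis=0),axis=1))
h=onz("top",f([(580,465),(680,425),(620,548)]),.037);print("hood",h)
t=onz("top",f([(405,245),(393,172),(330,262-13),(322,183)]),.075);print("tube",t)
E
```

```text
base [[0.6422 0.3701 0.008 ]
 [0.515  0.3538 0.008 ]
 [0.5585 0.0287 0.008 ]
 [0.6863 0.0452 0.008 ]] [0.1283 0.3279 0.1288]
pad [[0.4266 0.0213 0.006 ]] gauge [[0.4322 0.3728 0.009 ]] soap [[0.5709 0.4763 0.011 ]]
scantop [[ 0.4311  0.0399  0.126 ]
 [ 0.4502  0.0014  0.126 ]
 [ 0.427  -0.0083  0.126 ]
 [ 0.4065  0.0291  0.126 ]] [0.0429 0.0251 0.0427]
hood [[0.4397 0.0589 0.037 ]
 [0.4636 0.0022 0.037 ]
 [0.3933 0.0355 0.037 ]]
tube [[0.5585 0.1641 0.075 ]
 [0.5986 0.1715 0.075 ]
 [0.5553 0.2053 0.075 ]
 [0.5916 0.2104 0.075 ]]
```

```bash
cat >> h.py <<'E'
def rows(pos,rot,n,frm=None,hand=1):
    """even steps from the present pose (or frm) to pos, rot, in tool axes"""
    o=get_obs();p0,r0=frm or (o["eef_pos"],R.from_quat(o["tcp_rot"]))
    dv=(r0.inv()*rot).as_rotvec()/n;dp=(np.array(pos)-p0)/n;r=r0
    for i in range(n):
        t=r.inv().apply(dp); print([*np.round(t,4),*np.round(np.degrees(dv),2),hand]); r=r*R.from_rotvec(dv)
def orient(yaw,tilt): # tool y along world yaw(deg), tilt forward (deg)
    y=np.radians(yaw);return R.from_matrix(np.array([[-np.sin(y),np.cos(y),0],[np.cos(y),np.sin(y),0],[0,0,-1]]).T)*R.from_euler('x',-tilt,degrees=True)
E
python3 -c "
from h import *
rows([.50,.32,.29],orient(7.6,0),9)"
```

```text
[np.float64(-0.0448), np.float64(-0.0154), np.float64(-0.0038), np.float64(-0.01), np.float64(0.01), np.float64(7.53), 1]
[np.float64(-0.0464), np.float64(-0.0094), np.float64(-0.0038), np.float64(-0.01), np.float64(0.01), np.float64(7.53), 1]
[np.float64(-0.0473), np.float64(-0.0032), np.float64(-0.0038), np.float64(-0.01), np.float64(0.01), np.float64(7.53), 1]
[np.float64(-0.0473), np.float64(0.003), np.float64(-0.0038), np.float64(-0.01), np.float64(0.01), np.float64(7.53), 1]
[np.float64(-0.0465), np.float64(0.0092), np.float64(-0.0039), np.float64(-0.01), np.float64(0.01), np.float64(7.53), 1]
[np.float64(-0.0449), np.float64(0.0152), np.float64(-0.0039), np.float64(-0.01), np.float64(0.01), np.float64(7.53), 1]
[np.float64(-0.0425), np.float64(0.0209), np.float64(-0.0039), np.float64(-0.01), np.float64(0.01), np.float64(7.53), 1]
[np.float64(-0.0394), np.float64(0.0263), np.float64(-0.0039), np.float64(-0.01), np.float64(0.01), np.float64(7.53), 1]
[np.float64(-0.0356), np.float64(0.0313), np.float64(-0.0039), np.float64(-0.01), np.float64(0.01), np.float64(7.53), 1]
```

```bash
python3 -m inch '[[[-0.0448,-0.0154,-0.0038,0,0,7.53,1],[-0.0464,-0.0094,-0.0038,0,0,7.53,1],[-0.0473,-0.0032,-0.0038,0,0,7.53,1],[-0.0473,0.003,-0.0038,0,0,7.53,-0.4],[-0.0465,0.0092,-0.0038,0,0,7.53,-0.4],[-0.0449,0.0152,-0.0038,0,0,7.53,-0.4],[-0.0425,0.0209,-0.0038,0,0,7.53,-0.4],[-0.0394,0.0263,-0.0038,0,0,7.53,-0.4],[-0.0356,0.0313,-0.0038,0,0,7.53,-0.4],[0,0,0,0,0,0,-0.4]]]' 40
sed -i 's/print(\[\*np.round(t,4),\*np.round(np.degrees(dv),2),hand\])/print("[%.4f,%.4f,%.4f,%.2f,%.2f,%.2f,%g],"%(*t,*np.degrees(dv),hand))/' h.py
python3 - <<'E'
from h import *
o=get_obs();np.save("o1.npy",o,allow_pickle=True);cv2.imwrite("pics/w1.png",camera("wrist")[:,:,::-1])
E
```

```text
clock: 1.4
eef_pos: [0.5028, 0.3185, 0.2902]
tcp_rot: [0.66, 0.751, -0.0, 0.0]
contact_force: [-0.4, 1.5, -0.7]
opening: 0.0254
grasp_force: 0.0
```

View pics/w1.png

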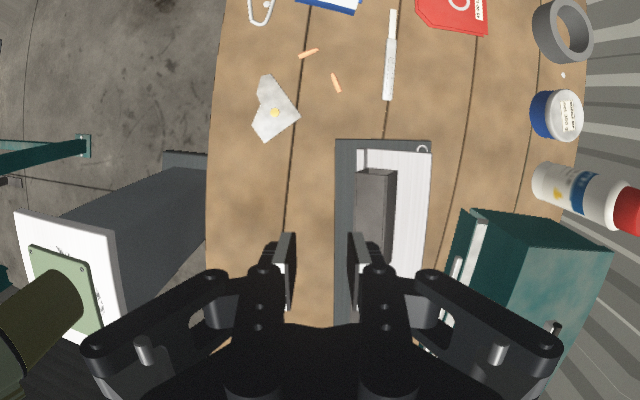

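The wrist view shows the outer end of the loose tube at row 171 (cols 356–397), but the gripper hides the joint. I'll shift toward -y to see the joint and take two views.

```bash
python3 -m inch '[[[-0.045,0,-0.02,0,0,0,-0.4],[-0.045,0,-0.02,0,0,0,-0.4],[-0.035,0,0,0,0,0,-0.4],[0,0,0,0,0,0,-0.4]]]'
python3 - <<'E'
from h import *
o=get_obs();np.save("o2.npy",o,allow_pickle=True);cv2.imwrite("pics/w2.png",camera("wrist")[:,:,::-1])
E
python3 -m inch '[[[0,0.05,0,0,0,0,-0.4],[0,0.05,0,0,0,0,-0.4],[0,0,0,0,0,0,-0.4]]]'
python3 - <<'E'
from h import *
o=get_obs();np.save("o3.npy",o,allow_pickle=True);cv2.imwrite("pics/w3.png",camera("wrist")[:,:,::-1])
a=cv2.imread("pics/w2.png")[60:260,300:440];b=cv2.imread("pics/w3.png")[60:260,230:370]
cv2.imwrite("pics/w23.png",cv2.resize(np.hstack([a,b]),None,fx=2.8,fy=2.8,interpolation=cv2.INTER_CUBIC))
E
```

```text
clock: 1.95
eef_pos: [0.5162, 0.1961, 0.3305]
tcp_rot: [0.659, 0.752, -0.0, -0.0]
contact_force: [-0.5, -0.3, -0.5]
opening: 0.0256
grasp_force: 0.0
clock: 2.38
eef_pos: [0.617, 0.2121, 0.3269]
tcp_rot: [0.658, 0.753, -0.002, -0.002]
contact_force: [-0.4, -0.1, -0.7]
opening: 0.0252
grasp_force: 0.0
```

View pics/w23.png

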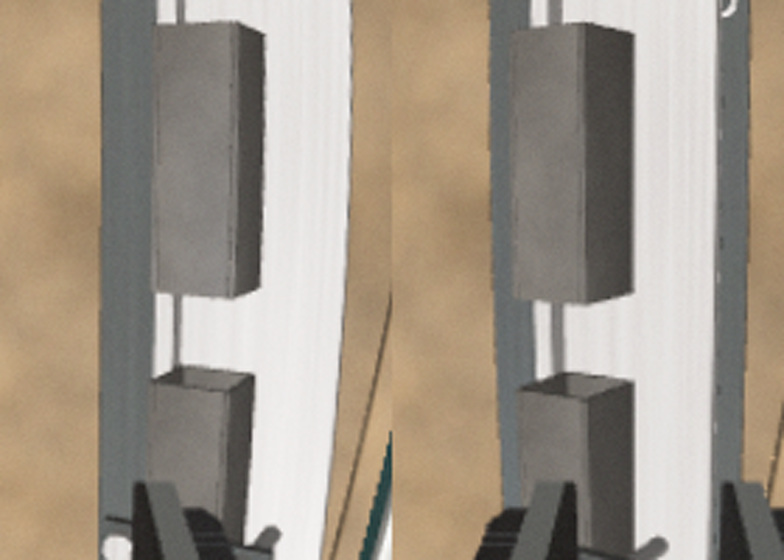

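Run:
```python
from h import *
np.set_printoptions(precision=4,suppress=True)
o2=np.load("o2.npy",allow_pickle=True).item();o3=np.load("o3.npy",allow_pickle=True).item()
L=dict(ol=(157,22),orr=(238,24),il=(156,292),ir=(232,298),cl=(152,387),cr=(230,390))
Rr=dict(ol=(124,28),orr=(192,25),il=(126,300),ir=(192,303),cl=(127,387),cr=(195,397))
P={}
th=np.radians(7.6);ex=np.array([np.cos(th),np.sin(th),0]);ey=np.array([-np.sin(th),np.cos(th),0]);C=np.array([.6005,.1995,0])
for k in L:
    a=ray("wrist",[np.array(L[k])/2.8-.3+[300,60]],o2);b=ray("wrist",[np.array(Rr[k])/2.8-.3+[230,60]],o3)
    P[k],e=tri([(a[0],a[1][0]),(b[0],b[1][0])]);print(k,P[k],"err",np.array(e),"rest",(P[k]-C)@ex,(P[k]-C)@ey)
d=lambda a,b:np.linalg.norm(P[a]-P[b])
print(d('ol','orr'),d('il','ir'),d('ol','il'),d('orr','ir'),d('cl','cr'))
print("yaw", [np.degrees(np.arctan2(-(P[a]-P[b])[0],(P[a]-P[b])[1])) for a,b in(('ol','il'),('orr','ir'),('ol','cl'),('orr','cr'))])
for a,b in(('ol','orr'),('il','ir'),('cl','cr')): v=P[b]-P[a];print(np.degrees(np.arctan2(v[2],np.hypot(*v[:2]))))
```

```text
ol [0.5422 0.327  0.0613] err [0.0001 0.0001] rest -0.040906103358901574 0.13410723147987247
orr [0.5741 0.3282 0.0842] err [0.0001 0.0001] rest -0.009173890184885328 0.13103125715895508
il [0.5584 0.2068 0.0654] err [0.0002 0.0002] rest -0.04073869644898321 0.012766561751900916
ir [0.5891 0.212  0.0838] err [0.0003 0.0003] rest -0.009701717411471278 0.013861442182662912
cl [0.5631 0.165  0.0656] err [0.0017 0.0017] rest -0.04160239398011524 -0.02928148151819094
cr [0.5952 0.1716 0.0847] err [0.0002 0.0002] rest -0.008943154224499102 -0.02700067397951314
0.039260995461668384 0.036086420914106895 0.12140982427301589 0.11717183797136206 0.03790275734005095
yaw [np.float64(7.679047720236626), np.float64(7.34189540341494), np.float64(7.3558321399677), np.float64(7.683655165273568)]
35.70564579615802
30.61501251750185
30.258889228245952
```

```bash
cat >> h.py <<'E'
TH=np.radians(7.5);EX=np.array([np.cos(TH),np.sin(TH),0]);EY=np.array([-np.sin(TH),np.cos(TH),0]);EZ=np.array([0,0,1.])
N=-.5*EX+.75**.5*EZ;UP=.75**.5*EX+.5*EZ;J=np.array([.5792,.1684,.0747])
jp=lambda x,y,z:J+x*UP+y*EY+z*N
def tj(p): return np.array([(p-J)@UP,(p-J)@EY,(p-J)@N])
E
python3 -c "
from h import *
rows(jp(0,.190,.09),orient(7.5,30),6)"
```

```text
[0.0253,-0.0142,0.0293,-5.04,-0.02,0.04,1],
[0.0253,-0.0168,0.0279,-5.04,-0.02,0.04,1],
[0.0253,-0.0192,0.0263,-5.04,-0.02,0.04,1],
[0.0253,-0.0214,0.0245,-5.04,-0.02,0.04,1],
[0.0253,-0.0235,0.0225,-5.04,-0.02,0.04,1],
[0.0253,-0.0254,0.0204,-5.04,-0.02,0.04,1],
```

```bash
python3 -m inch '[[[0.0253,-0.0142,0.0293,-5.04,0,0,-0.4],[0.0253,-0.0168,0.0279,-5.04,0,0,-0.4],[0.0253,-0.0192,0.0263,-5.04,0,0,-0.4],[0.0253,-0.0214,0.0245,-5.04,0,0,-0.4],[0.0253,-0.0235,0.0225,-5.04,0,0,-0.4],[0.0253,-0.0254,0.0204,-5.04,0,0,-0.4],[0,0,0,0,0,0,-0.4],[0,0,0,0,0,0,-0.4]]]'
python3 - <<'E'
from h import *
o=get_obs();print(tj(o["eef_pos"]),o["q"],(orient(7.5,30).inv()*R.from_quat(o["tcp_rot"])).as_rotvec(degrees=True))
o=get_obs();np.save("o4.npy",o,allow_pickle=True);cv2.imwrite("pics/w4.png",camera("wrist")[:,:,::-1])
E
```

```text
clock: 3.42
eef_pos: [0.5107, 0.3501, 0.1564]
tcp_rot: [0.635, 0.727, 0.197, 0.172]
contact_force: [1.6, 0.1, 0.3]
opening: 0.0259
grasp_force: 0.0
[0.00254423 0.18906292 0.09284737] [ 0.55904615  0.20010756  1.86800838 -0.3668842   0.61557822  0.67603409] [-0.32091489  0.15517191 -0.17541681]
```

View pics/w4.png

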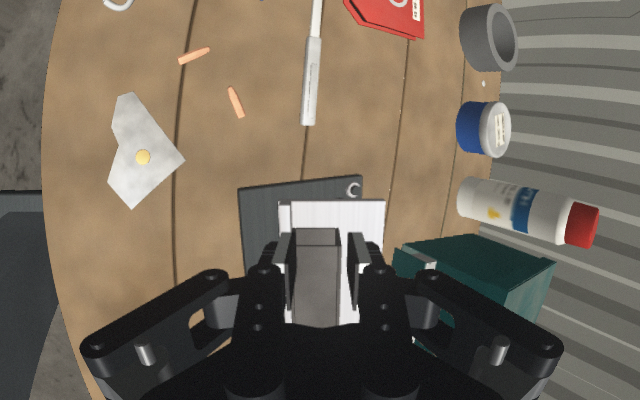

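The tube sits centred between the fingers, and its outer top edge is near row 247. Next I descend beyond the end.

```bash
python3 -m inch '[[[0.003,0,0.03,0,0,0,-0.4],[0,0,0.03,0,0,0,-0.4],[0,-0.002,0.02,0,0,0,-0.4],[0,0,0.006,0,0,0,-0.4],[0,0,0,0,0,0,-0.4]]]'
python3 - <<'E'
from h import *
o=np.load("o4.npy",allow_pickle=True).item()
print([tj(p) for p in onplane("wrist",[(297,247),(340,247)],J,N,o)]);o=get_obs();print(tj(o["eef_pos"]),o["contact_force"])
E
```

```text
clock: 4.1
eef_pos: [0.5532, 0.3576, 0.0809]
tcp_rot: [0.636, 0.726, 0.197, 0.172]
contact_force: [-0.7, 0.3, 0.1]
opening: 0.0256
grasp_force: 0.0
[array([-1.44799536e-02,  1.59406011e-01, -4.98669100e-17]), array([1.73860562e-02, 1.59443954e-01, 2.13940914e-18])]
[0.0021134  0.19093637 0.00590356] [-0.74142206  0.30119529  0.12893931]
```

```bash
python3 -m inch '[[[-0.006,0,0,0,0,0,-0.4],[-0.006,0,0,0,0,0,-0.4],[-0.005,0,0,0,0,0,-0.4],[-0.005,0,0,0,0,0,-0.4],[-0.005,0,0,0,0,0,-0.4],[-0.005,0,0,0,0,0,-0.4],[-0.005,0,0,0,0,0,-0.4],[-0.005,0,0,0,0,0,-0.4],[-0.005,0,0,0,0,0,-0.4],[0,0,0,0,0,0,-0.4]]]'
python3 - <<'E'
from h import *
o=get_obs();np.save("o5.npy",o,allow_pickle=True);cv2.imwrite("pics/w5.png",camera("wrist")[:,:,::-1])
print(tj(o["eef_pos"]),o["contact_force"]@EY)
a=cv2.imread("pics/w5.png")[200:380,200:440];b=camera("top")[130:220,280:400,::-1]
cv2.imwrite("pics/v5.png",np.hstack([cv2.resize(a,(400,300)),cv2.resize(b,(400,300),interpolation=cv2.INTER_CUBIC)]))
E
```

```text
clock: 5.35
eef_pos: [0.5582, 0.3111, 0.08]
tcp_rot: [0.636, 0.726, 0.197, 0.172]
contact_force: [-2.2, 2.5, 1.7]
opening: 0.0258
grasp_force: 1.4
[0.00074675 0.1442552  0.00568206] 2.7593567066596543
```

View pics/v5.png

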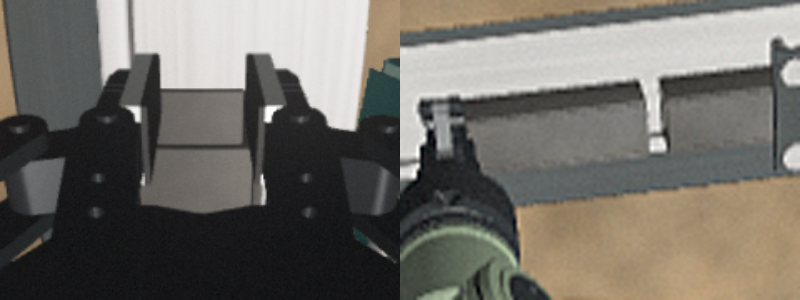

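The tube is sliding straight, pushed by the fingers. About 10–12 mm of gap remains (near x=655 in the right half). I'll go slower from here.

```bash
python3 -m inch '[[[-0.002,0,0,0,0,0,-0.4],[-0.002,0,0,0,0,0,-0.4],[-0.002,0,0,0,0,0,-0.4],[-0.001,0,0,0,0,0,-0.4],[-0.001,0,0,0,0,0,-0.4],[0,0,0,0,0,0,-0.4]]]'
python3 - <<'E'
from h import *
o=get_obs();print(tj(o["eef_pos"]),o["contact_force"]@EY)
E
python3 -m inch '[[[-0.001,0,0,0,0,0,-0.4],[-0.0005,0,0,0,0,0,-0.4],[-0.0005,0,0,0,0,0,-0.4],[0,0,0,0,0,0,-0.4]]]'
python3 - <<'E'
from h import *
o=get_obs();print(tj(o["eef_pos"]),o["contact_force"]@EY)
b=camera("top")[130:220,280:400,::-1];cv2.imwrite("pics/v6.png",b)
g=cv2.cvtColor(b,cv2.COLOR_BGR2GRAY);print(g[26:46:3,70:84])
E
```

```text
clock: 6.2
eef_pos: [0.5592, 0.3037, 0.0799]
tcp_rot: [0.635, 0.727, 0.197, 0.172]
contact_force: [-2.6, 4.9, 2.6]
opening: 0.0257
grasp_force: 2.4
[0.00075789 0.13673246 0.00558111] 5.249616310552576
clock: 6.7
eef_pos: [0.5595, 0.3017, 0.0799]
tcp_rot: [0.635, 0.727, 0.197, 0.172]
contact_force: [-2.2, 5.0, 2.3]
opening: 0.0257
grasp_force: 2.5
[0.00075671 0.13472001 0.00556735] 5.256220325746395
[[ 65  63  66  66  60  63 105 200  77  56  63  64  69  63]
 [ 71  76  71  74  76  73  84  98 122  71  76  89  94  88]
 [116 115 123 116 119 122 129 135  97 108 114 117 118 118]
 [121 126 129 123 123 127 126 130 112 104  90 113 115 110]
 [123 121 127 124 125 125 125 126 112  76  77 114 107 113]
 [127 122 128 120 121 123 123 123 131 113  48 111 106 100]
 [122 121 120 120 116 115 117 118 115 202  65 103 100 103]]
```

```bash
for i in 1 ; do python3 -m inch '[[[-0.0005,0,0,0,0,0,-0.4],[-0.0005,0,0,0,0,0,-0.4],[0,0,0,0,0,0,-0.4]]]'; done
python3 -c "
from h import *
o=get_obs();print(tj(o['eef_pos']),o['contact_force']@EY)"
python3 -m inch '[[[-0.0005,0,0,0,0,0,-0.4],[-0.0005,0,0,0,0,0,-0.4],[0,0,0,0,0,0,-0.4]]]' 
python3 -c "
from h import *
o=get_obs();print(tj(o['eef_pos']),o['contact_force']@EY)"
```

```text
clock: 7.12
eef_pos: [0.5597, 0.3007, 0.0799]
tcp_rot: [0.635, 0.727, 0.197, 0.172]
contact_force: [-1.7, 4.3, 1.9]
opening: 0.0257
grasp_force: 2.5
[0.00077471 0.13375154 0.00556069] 4.4479351680071995
clock: 7.5
eef_pos: [0.5598, 0.2997, 0.0799]
tcp_rot: [0.635, 0.727, 0.197, 0.172]
contact_force: [-2.2, 5.9, 2.5]
opening: 0.0255
grasp_force: 2.5
[0.00073757 0.13273819 0.00555479] 6.146064314317746
```

```bash
python3 -m inch '[[[-0.0005,0,0,0,0,0,-0.4],[-0.0005,0,0,0,0,0,-0.4],[0,0,0,0,0,0,-0.4]]]'
python3 -c "
from h import *
o=get_obs();print(tj(o['eef_pos']),o['contact_force']@EY)
print(cv2.cvtColor(camera('top')[130:220,280:400,::-1],cv2.COLOR_BGR2GRAY)[26:46:3,70:84])"
```

```text
clock: 7.88
eef_pos: [0.5599, 0.2987, 0.0799]
tcp_rot: [0.635, 0.727, 0.197, 0.172]
contact_force: [-3.4, 4.9, 2.8]
opening: 0.0256
grasp_force: 2.5
[0.00077017 0.13171845 0.00556442] 5.265736794925344
[[ 66  61  65  64  67  61  72  71  65  57  58  63  63  62]
 [ 73  74  72  75  71  67  87  86 100  66  83  88  93  92]
 [117 115 117 123 120 125 130 127 131 122 109 116 119 118]
 [124 124 126 124 126 124 124 123 125 133  89 116 115 112]
 [126 122 124 125 119 126 126 126 124 130  77 109 106 111]
 [123 126 128 125 127 122 121 123 120 130  75 103 108 109]
 [124 118 123 124 121 116 115 111 124 115  66 101  98 105]]
```

```bash
python3 -m inch '[[[-0.0005,0,0,0,0,0,-0.4],[0,0,0,0,0,0,-0.4]]]'
python3 -c "
from h import *
o=get_obs();print(tj(o['eef_pos']),o['contact_force']@EY)"
python3 -m inch '[[[-0.0005,0,0,0,0,0,-0.4],[0,0,0,0,0,0,-0.4]]]'
python3 -c "
from h import *
o=get_obs();print(tj(o['eef_pos']),o['contact_force']@EY)
print(cv2.cvtColor(camera('top')[130:220,280:400,::-1],cv2.COLOR_BGR2GRAY)[26:46:3,70:84])"
```

```text
clock: 8.18
eef_pos: [0.56, 0.2983, 0.0799]
tcp_rot: [0.635, 0.727, 0.197, 0.172]
contact_force: [-2.1, 4.8, 2.4]
opening: 0.0256
grasp_force: 2.5
[0.00074486 0.13125253 0.00555891] 5.014457015205559
clock: 8.43
eef_pos: [0.56, 0.2981, 0.0799]
tcp_rot: [0.635, 0.727, 0.197, 0.172]
contact_force: [-2.2, 6.4, 1.1]
opening: 0.0256
grasp_force: 3.3
[0.0007662  0.13112156 0.00555819] 6.599629346860429
[[ 64  64  58  70  67  68  68  67  60  63  63  62  61  64]
 [ 72  74  76  77  75  71  88  90 100  76  80  92  88  91]
 [115 118 124 118 121 119 127 125 127 137 106 118 120 120]
 [124 125 123 125 126 120 125 123 119 127  95 113 110 111]
 [123 122 121 124 128 125 125 125 126 126  88 107 109 105]
 [125 128 127 127 126 121 121 120 119 124  93 107 105 104]
 [118 123 125 120 120 114 116 113 121 109  91 103 102 109]]
```

```bash
python3 -m inch '[[[-0.0005,0,0,0,0,0,-0.4],[0,0,0,0,0,0,-0.4]]]'
python3 -c "
from h import *
o=get_obs();print(tj(o['eef_pos']),o['contact_force']@EY)"
python3 -m inch '[[[-0.0005,0,0,0,0,0,-0.4],[0,0,0,0,0,0,-0.4],[0,0,0,0,0,0,-0.4]]]'
python3 -c "
from h import *
o=get_obs();print(tj(o['eef_pos']),o['contact_force']@EY)
print(cv2.cvtColor(camera('top')[130:220,280:400,::-1],cv2.COLOR_BGR2GRAY)[26:46:3,70:84])"
```

```text
clock: 8.72
eef_pos: [0.56, 0.2981, 0.0799]
tcp_rot: [0.635, 0.727, 0.198, 0.171]
contact_force: [-1.8, 7.9, 1.7]
opening: 0.0255
grasp_force: 4.1
[0.00079044 0.13110454 0.00558778] 8.070285184981481
clock: 9.1
eef_pos: [0.56, 0.2981, 0.08]
tcp_rot: [0.635, 0.727, 0.198, 0.171]
contact_force: [-2.4, 9.1, 0.2]
opening: 0.026
grasp_force: 4.9
[0.00081117 0.13104602 0.00560618] 9.354533406403496
[[ 63  66  68  70  68  66  68  71  62  64  68  62  58  62]
 [ 71  72  74  71  74  71  87  85 100  73  84  89  88  94]
 [115 119 121 120 119 121 122 124 132 135 108 114 120 116]
 [123 125 128 126 125 125 124 123 128 125  92 114 116 114]
 [124 124 124 127 128 123 123 124 123 129  95 106 104 110]
 [123 126 126 127 128 123 125 122 124 124  92 111 106 106]
 [120 123 125 117 122 117 119 110 121 114  92 100  99 106]]
```

```bash
python3 -m inch '[[[0.02,0,0,0,0,0,-0.4],[0.03,0,0,0,0,0,-0.4],[0,0,-0.05,0,0,0,1],[0,0,-0.055,0,0,0,1],[0,0,-0.055,0,0,0,1],[0,0,0,0,0,0,1]]]'
python3 -c "
from h import *
print(cv2.cvtColor(camera('top')[130:220,280:400,::-1],cv2.COLOR_BGR2GRAY)[26:46:3,70:84])
rows([.43,.055,.33],orient(25,0),7)"
```

```text
clock: 9.9
eef_pos: [0.4745, 0.3358, 0.223]
tcp_rot: [0.635, 0.726, 0.2, 0.173]
contact_force: [0.9, -0.6, 0.5]
opening: 0.0856
grasp_force: 0.0
[[ 62  67  64  71  66  67  71  71  58  68  64  59  65  60]
 [ 66  74  72  67  72  73  90  89 100  77  78  92  94  94]
 [119 116 119 121 123 121 126 129 130 137 104 117 120 120]
 [125 127 125 126 129 128 127 126 123 126  93 117 112 111]
 [127 124 124 124 130 125 127 124 122 130  93 109 104 107]
 [123 129 129 127 127 125 124 121 122 124  91 106 108  99]
 [126 126 124 121 116 116 116 112 116 114  97 103 102 110]]
[-0.0388,-0.0020,-0.0194,4.31,0.65,-2.42,1],
[-0.0384,-0.0051,-0.0196,4.31,0.65,-2.42,1],
[-0.0379,-0.0082,-0.0195,4.31,0.65,-2.42,1],
[-0.0373,-0.0112,-0.0192,4.31,0.65,-2.42,1],
[-0.0365,-0.0142,-0.0187,4.31,0.65,-2.42,1],
[-0.0357,-0.0171,-0.0179,4.31,0.65,-2.42,1],
[-0.0347,-0.0199,-0.0169,4.31,0.65,-2.42,1],
```

```bash
python3 -m inch '[[[-0.0388,-0.002,-0.0194,4.31,0.65,-2.42,1],[-0.0384,-0.0051,-0.0196,4.31,0.65,-2.42,1],[-0.0379,-0.0082,-0.0195,4.31,0.65,-2.42,1],[-0.0373,-0.0112,-0.0192,4.31,0.65,-2.42,1],[-0.0365,-0.0142,-0.0187,4.31,0.65,-2.42,1],[-0.0357,-0.0171,-0.0179,4.31,0.65,-2.42,1],[-0.0347,-0.0199,-0.0169,4.31,0.65,-2.42,1],[0,0,0,0,0,0,1],[0,0,0,0,0,0,1]]]'
python3 - <<'E'
from h import *
o=get_obs();np.save("o7.npy",o,allow_pickle=True);a=camera("wrist")[:,:,::-1];cv2.imwrite("pics/w7.png",a)
cv2.imwrite("pics/w7z.png",cv2.resize(a[120:320,200:440],None,fx=3,fy=3,interpolation=cv2.INTER_CUBIC))
E
```

```text
clock: 11.08
eef_pos: [0.4293, 0.0551, 0.3263]
tcp_rot: [0.538, 0.843, -0.002, -0.002]
contact_force: [0.7, -0.3, 0.1]
opening: 0.0856
grasp_force: 0.0
```

View pics/w7z.png

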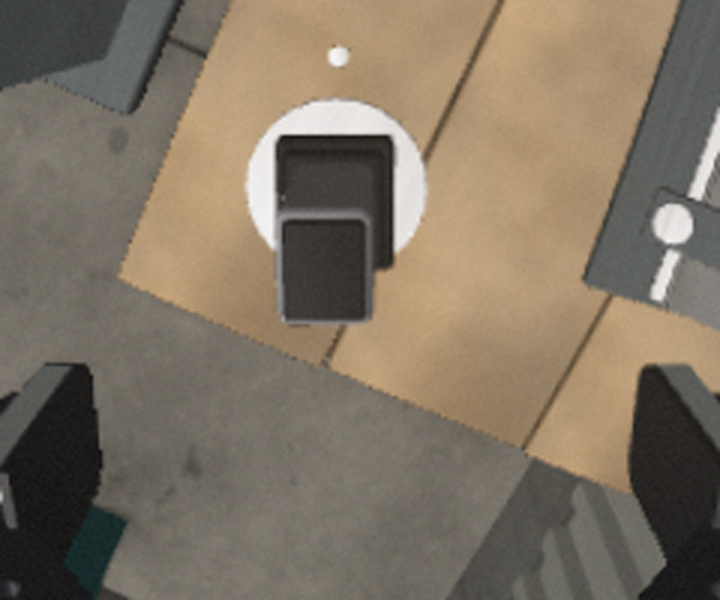

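The scanner is nearly aligned with the tool. Its grey top rim runs from (278,213) to (372,322), the hood top edge runs from (276,136) to (394,136), and the pad circle is centred at about (337,189).

Run:
```python
from h import *
np.set_printoptions(precision=4,suppress=True)
o=np.load("o7.npy",allow_pickle=True).item()
f=lambda L:np.array(L)/3-.33+[200,120]
t=onz("wrist",f([(278,213),(371,213),(372,322),(280,322)]),.122,o)
h=onz("wrist",f([(276,136),(394,136),(393,269)]),.037,o)
p=onz("wrist",f([(247,188),(428,188),(337.5,98)]),.006,o)
ang=lambda v:np.degrees(np.arctan2(v[1],v[0]))
print(t,np.linalg.norm(np.diff(t,axis=0),axis=1),"c",t.mean(0),ang(t[1]-t[0]),ang(t[2]-t[3]),ang(t[1]-t[2])-90)
print(h,np.linalg.norm(np.diff(h,axis=0),axis=1),"c",(h[0]+h[2])/2,ang(h[1]-h[0]),ang(h[1]-h[2])-90)
print("pad",(p[0]+p[1])/2,np.linalg.norm(p[0]-p[1]),p[2])
```

```text
[[ 0.4063  0.029   0.122 ]
 [ 0.4365  0.043   0.122 ]
 [ 0.4542  0.0057  0.122 ]
 [ 0.4234 -0.0088  0.122 ]] [0.0333 0.0414 0.034 ] c [0.4301 0.0172 0.122 ] 24.9135649792471 25.155948900492078 25.48696623259285
[[0.3921 0.0384 0.037 ]
 [0.4396 0.0604 0.037 ]
 [0.4655 0.0046 0.037 ]] [0.0523 0.0615] c [0.4288 0.0215 0.037 ] 24.791661714604796 24.86592883026603
pad [0.4284 0.0219 0.006 ] 0.08758334410439919 [0.4104 0.0616 0.006 ]
```

```bash
python3 -m inch '[[[-0.0156,-0.0075,0.02,0,0,0,1],[-0.0156,-0.0074,0.03,0,0,0,1],[0,0,0.04,0,0,0,1],[0,0,0.045,0,0,0,1],[0,0,0.045,0,0,0,1],[0,0,0.03,0,0,0,1],[0,0,0.016,0,0,0,1],[0,0,0,0,0,0,1],[0,0,0,0,0,0,1]]]' 40
python3 -c "
from h import *
o=get_obs();print((orient(25,0).inv()*R.from_quat(o['tcp_rot'])).as_rotvec(degrees=True),o['q'])"
```

```text
clock: 12.25
eef_pos: [0.4291, 0.0209, 0.1026]
tcp_rot: [0.537, 0.844, -0.001, -0.001]
contact_force: [-0.5, 0.5, 1.1]
opening: 0.0852
grasp_force: 0.0
[ 0.13772441 -0.01571657 -0.02510772] [-1.52162173e-01  9.95979941e-02  2.02254529e+00 -1.83270656e-03
  1.02129689e+00 -5.87974105e-01]
```

```bash
python3 -m inch '[[[0,0,0.004,0,0,0,1],[0,0,0,0,0,0,0],[0,0,0,0,0,0,-0.6],[0,0,0,0,0,0,-0.6],[0,0,0,0,0,0,-0.6],[0,0,0,0,0,0,-0.6],[0,0,0,0,0,0,-0.6]]]' 50
python3 - <<'E'
from h import *
o=get_obs();np.save("o8.npy",o,allow_pickle=True);print(o["contact_force"],o["ft_torque"],o["eef_pos"])
cv2.imwrite("pics/w8.png",camera("wrist")[:,:,::-1])
E
```

```text
clock: 13.12
eef_pos: [0.4289, 0.0203, 0.0985]
tcp_rot: [0.537, 0.843, -0.001, -0.001]
contact_force: [-2.8, -0.7, 4.9]
opening: 0.0354
grasp_force: 50.1
[-2.80271856 -0.70085794  4.93594843] [-0.12489837  0.36112711  0.00871985] [0.42894168 0.02028928 0.09854487]
```

```bash
python3 -m inch '[[[0,0,-0.01,0,0,0,-0.6],[0,0,-0.03,0,0,0,-0.6],[0,0,-0.04,0,0,0,-0.6],[0,0,-0.045,0,0,0,-0.6],[0,0,-0.045,0,0,0,-0.6],[0,0,0,0,0,0,-0.6]]]'
python3 -c "
from h import *
rows(jp(0,0,.21),orient(7.5,30),7,hand=-.6)"
```

```text
clock: 13.92
eef_pos: [0.4319, 0.0204, 0.2724]
tcp_rot: [0.537, 0.843, 0.001, 0.004]
contact_force: [-0.3, 0.1, -3.0]
opening: 0.0352
grasp_force: 50.8
[0.0148,0.0137,0.0023,-4.20,-0.62,2.45,-0.6],
[0.0154,0.0128,0.0031,-4.20,-0.62,2.45,-0.6],
[0.0160,0.0119,0.0038,-4.20,-0.62,2.45,-0.6],
[0.0165,0.0109,0.0045,-4.20,-0.62,2.45,-0.6],
[0.0170,0.0099,0.0051,-4.20,-0.62,2.45,-0.6],
[0.0174,0.0087,0.0055,-4.20,-0.62,2.45,-0.6],
[0.0179,0.0076,0.0060,-4.20,-0.62,2.45,-0.6],
```

```bash
python3 -m inch '[[[0.0148,0.0137,0.0023,-4.2,-0.62,2.45,-0.6],[0.0154,0.0128,0.0031,-4.2,-0.62,2.45,-0.6],[0.016,0.0119,0.0038,-4.2,-0.62,2.45,-0.6],[0.0165,0.0109,0.0045,-4.2,-0.62,2.45,-0.6],[0.017,0.0099,0.0051,-4.2,-0.62,2.45,-0.6],[0.0174,0.0087,0.0055,-4.2,-0.62,2.45,-0.6],[0.0179,0.0076,0.006,-4.2,-0.62,2.45,-0.6],[0,0,0,0,0,0,-0.6],[0,0,0,0,0,0,-0.6]]]'
python3 - <<'E'
from h import *
o=get_obs();print(tj(o["eef_pos"]),(orient(7.5,30).inv()*R.from_quat(o["tcp_rot"])).as_rotvec(degrees=True))
np.save("o9.npy",o,allow_pickle=True);a=camera("wrist")[:,:,::-1];cv2.imwrite("pics/w9.png",a)
b=cv2.imread("pics/w8.png");s=camera("scene")[100:260,220:460,::-1]
cv2.imwrite("pics/v9.png",np.hstack([a[100:400,170:470],cv2.resize(s,(450,300))]))
rows(jp(0,0,.1325),orient(7.5,30),4,hand=-.6)
E
```

```text
clock: 15.05
eef_pos: [0.4715, 0.1546, 0.2505]
tcp_rot: [0.638, 0.727, 0.19, 0.166]
contact_force: [0.0, -0.5, -2.2]
opening: 0.0354
grasp_force: 51.1
[-0.00616837  0.00042966  0.20654386] [0.76679046 0.09471709 0.04728116]
[-0.0000,0.0014,0.0186,-0.16,-0.02,-0.03,-0.6],
[-0.0000,0.0013,0.0186,-0.16,-0.02,-0.03,-0.6],
[-0.0000,0.0013,0.0187,-0.16,-0.02,-0.03,-0.6],
[-0.0000,0.0012,0.0187,-0.16,-0.02,-0.03,-0.6],
```

View pics/v9.png

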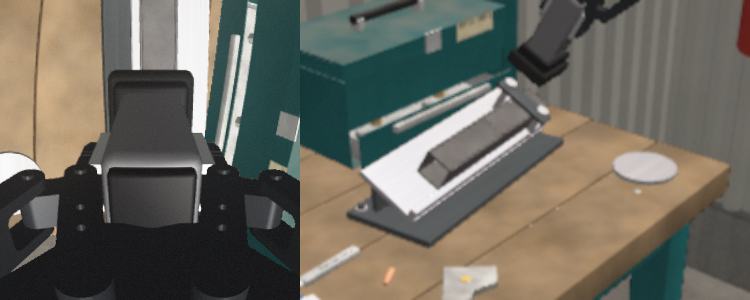

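The scanner is held straight over the closed tubes and its hood is centred on them. The scene view shows the tubes butted. I'll go down to the scan pose.

```bash
python3 -m inch '[[[0,0.0013,0.0186,-0.16,0,0,-0.6],[0,0.0013,0.0186,-0.16,0,0,-0.6],[0,0.0013,0.0186,-0.16,0,0,-0.6],[0,0.0012,0.016,-0.16,0,0,-0.6],[0,0,0,0,0,0,-0.6],[0,0,0,0,0,0,-0.6],[0,0,0,0,0,0,-0.6]]]'
python3 - <<'E'
from h import *
o=get_obs();print(tj(o["eef_pos"]),(orient(7.5,30).inv()*R.from_quat(o["tcp_rot"])).as_rotvec(degrees=True))
a=camera("wrist")[:,:,::-1];cv2.imwrite("pics/w10.png",a)
g=[cv2.cvtColor(i,cv2.COLOR_BGR2GRAY)[150:330,250:390] for i in (cv2.imread("pics/w8.png"),a)]
T=g[0][60:150,30:110];m=cv2.matchTemplate(g[1],T,cv2.TM_CCOEFF_NORMED);print(cv2.minMaxLoc(m))
t=camera("top")[120:250,270:430,::-1];s=camera("scene")[90:230,240:420,::-1]
cv2.imwrite("pics/v10.png",np.hstack([cv2.resize(t,(400,325)),cv2.resize(s,(400,325))]))
E
```

```text
clock: 16.02
eef_pos: [0.5124, 0.1602, 0.1932]
tcp_rot: [0.637, 0.725, 0.196, 0.171]
contact_force: [0.1, 0.2, -3.0]
opening: 0.0355
grasp_force: 51.1
[0.00100335 0.00062428 0.13624482] [-0.17906449  0.09756419  0.10315236]
(-0.27184218168258667, 0.848910927772522, (32, 71), (29, 60))
```

View pics/v10.png

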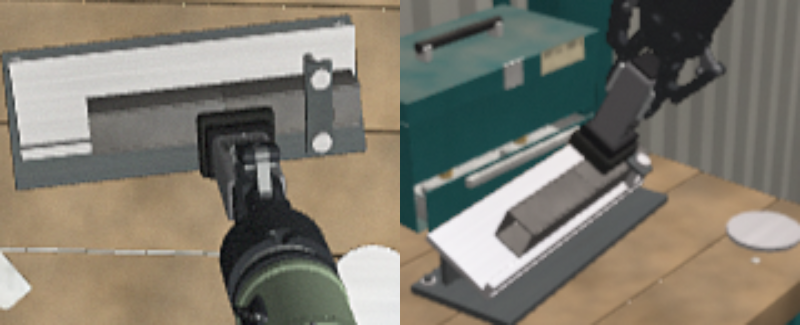

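The hood sits squarely above the joint line, with the clamp well clear. I'll lower it 3 mm and hold.

```bash
python3 -m inch '[[[0,0.001,0.003,0,0,0,-0.6],[0,0,0,0,0,0,-0.6],[0,0,0,0,0,0,-0.6],[0,0,0,0,0,0,-0.6],[0,0,0,0,0,0,-0.6],[0,0,0,0,0,0,-0.6],[0,0,0,0,0,0,-0.6],[0,0,0,0,0,0,-0.6],[0,0,0,0,0,0,-0.6],[0,0,0,0,0,0,-0.6]]]' >/dev/null
python3 -m inch '[[[0,0,0,0,0,0,-0.6],[0,0,0,0,0,0,-0.6],[0,0,0,0,0,0,-0.6],[0,0,0,0,0,0,-0.6],[0,0,0,0,0,0,-0.6],[0,0,0,0,0,0,-0.6],[0,0,0,0,0,0,-0.6],[0,0,0,0,0,0,-0.6],[0,0,0,0,0,0,-0.6],[0,0,0,0,0,0,-0.6]]]'  >/dev/null
python3 -m inch '[[[0,0,0,0,0,0,-0.6],[0,0,0,0,0,0,-0.6],[0,0,0,0,0,0,-0.6],[0,0,0,0,0,0,-0.6],[0,0,0,0,0,0,-0.6],[0,0,0,0,0,0,-0.6],[0,0,0,0,0,0,-0.6],[0,0,0,0,0,0,-0.6],[0,0,0,0,0,0,-0.6],[0,0,0,0,0,0,-0.6]]]'
python3 - <<'E'
from h import *
o=get_obs();print(tj(o["eef_pos"]),(orient(7.5,30).inv()*R.from_quat(o["tcp_rot"])).as_rotvec(degrees=True))
# hood symmetry in wrist view now
a=camera("wrist");cv2.imwrite("pics/w11.png",a[:,:,::-1])
print("back off:");q=o["eef_pos"]+.08*N;rows(q,orient(7.5,30),2,hand=-.6)
print("over pad");rows([.429,.0205,.20],orient(25,0),7,frm=(q,orient(7.5,30)),hand=-.6)
E
```

```text
clock: 19.92
eef_pos: [0.5144, 0.1607, 0.1901]
tcp_rot: [0.637, 0.726, 0.196, 0.17]
contact_force: [0.6, 0.3, -3.7]
opening: 0.0358
grasp_force: 51.1
[0.00115861 0.0007791  0.13253968] [-0.08607011  0.10314432  0.08999729]
back off:
[0.0001,0.0001,-0.0400,0.04,-0.05,-0.04,-0.6],
[0.0000,0.0000,-0.0400,0.04,-0.05,-0.04,-0.6],
over pad
[-0.0183,-0.0120,0.0028,4.25,0.65,-2.44,-0.6],
[-0.0178,-0.0126,0.0036,4.25,0.65,-2.44,-0.6],
[-0.0173,-0.0130,0.0043,4.25,0.65,-2.44,-0.6],
[-0.0168,-0.0134,0.0051,4.25,0.65,-2.44,-0.6],
[-0.0162,-0.0137,0.0059,4.25,0.65,-2.44,-0.6],
[-0.0157,-0.0139,0.0067,4.25,0.65,-2.44,-0.6],
[-0.0152,-0.0140,0.0076,4.25,0.65,-2.44,-0.6],
```

```bash
python3 -m inch '[[[0,0,-0.03,0,0,0,-0.6],[0,0,-0.05,0,0,0,-0.6],[-0.0183,-0.012,0.0028,4.25,0.65,-2.44,-0.6],[-0.0178,-0.0126,0.0036,4.25,0.65,-2.44,-0.6],[-0.0173,-0.013,0.0043,4.25,0.65,-2.44,-0.6],[-0.0168,-0.0134,0.0051,4.25,0.65,-2.44,-0.6],[-0.0162,-0.0137,0.0059,4.25,0.65,-2.44,-0.6],[-0.0157,-0.0139,0.0067,4.25,0.65,-2.44,-0.6],[-0.0152,-0.014,0.0076,4.25,0.65,-2.44,-0.6],[0,0,0,0,0,0,-0.6]]]'
python3 -c "
from h import *
rows([.429,.0205,.125],orient(25,0),3,hand=-.6)"
```

```text
clock: 21.22
eef_pos: [0.4295, 0.0198, 0.1992]
tcp_rot: [0.539, 0.843, 0.002, 0.0]
contact_force: [-1.1, 0.3, -2.6]
opening: 0.0355
grasp_force: 51.3
[0.0003,-0.0001,0.0247,0.05,-0.02,-0.06,-0.6],
[0.0003,-0.0001,0.0247,0.05,-0.02,-0.06,-0.6],
[0.0003,-0.0001,0.0247,0.05,-0.02,-0.06,-0.6],
```

```bash
python3 -m inch '[[[0.0003,0,0.025,0.05,0,0,-0.6],[0.0003,0,0.03,0.05,0,0,-0.6],[0,0,0.02,0.05,0,0,-0.6],[0,0,0.01,0,0,0,-0.6],[0,0,0.005,0,0,0,-0.6],[0,0,0.002,0,0,0,-0.6],[0,0,0,0,0,0,-0.6],[0,0,0,0,0,0,-0.6]]]'
python3 -m inch '[[[0,0,0.002,0,0,0,-0.6],[0,0,0.001,0,0,0,-0.6],[0,0,0,0,0,0,-0.6]]]'
python3 -c "
from h import *
o=get_obs();print(o['eef_pos'],(orient(25,0).inv()*R.from_quat(o['tcp_rot'])).as_rotvec(degrees=True))"
```

```text
clock: 22.22
eef_pos: [0.4292, 0.0211, 0.1082]
tcp_rot: [0.538, 0.843, 0.001, -0.0]
contact_force: [0.6, 0.4, -3.2]
opening: 0.0354
grasp_force: 51.3
clock: 22.6
eef_pos: [0.4286, 0.0212, 0.1044]
tcp_rot: [0.538, 0.843, 0.0, -0.001]
contact_force: [-0.6, -0.5, -3.5]
opening: 0.0354
grasp_force: 51.3
[0.42855087 0.02118182 0.10444796] [0.032031   0.08679217 0.05269494]
```

```bash
python3 -m inch '[[[0,0,0.002,0,0,0,-0.6],[0,0,0.001,0,0,0,-0.6],[0,0,0.001,0,0,0,-0.6],[0,0,0,0,0,0,-0.6]]]'
python3 -m inch '[[[0,0,0.001,0,0,0,-0.6],[0,0,0.0005,0,0,0,-0.6],[0,0,0,0,0,0,-0.6]]]'
```

```text
clock: 23.1
eef_pos: [0.4286, 0.0212, 0.1005]
tcp_rot: [0.538, 0.843, 0.0, -0.001]
contact_force: [0.8, 0.1, -2.8]
opening: 0.036
grasp_force: 51.3
clock: 23.48
eef_pos: [0.4286, 0.0212, 0.0991]
tcp_rot: [0.538, 0.843, 0.0, -0.001]
contact_force: [0.3, 0.2, -3.0]
opening: 0.0354
grasp_force: 51.3
```

```bash
python3 -m inch '[[[0,0,0.0005,0,0,0,-0.6],[0,0,0,0,0,0,-0.6],[0,0,0,0,0,0,-0.6]]]'
python3 -m inch '[[[0,0,0.0005,0,0,0,-0.6],[0,0,0.0005,0,0,0,-0.6],[0,0,0,0,0,0,-0.6]]]'
```

```text
clock: 23.85
eef_pos: [0.4287, 0.0212, 0.0986]
tcp_rot: [0.538, 0.843, 0.0, -0.001]
contact_force: [0.8, 0.2, -2.5]
opening: 0.0351
grasp_force: 51.4
clock: 24.22
eef_pos: [0.4287, 0.0212, 0.0985]
tcp_rot: [0.538, 0.843, 0.0, -0.001]
contact_force: [-3.8, 0.4, 6.5]
opening: 0.0353
grasp_force: 52.4
```

Contact at the same height as at pick-up. Now I release and lift straight off.

```bash
python3 -m inch '[[[0,0,-0.0005,0,0,0,-0.1],[0,0,0,0,0,0,0],[0,0,0,0,0,0,0.5],[0,0,0,0,0,0,1],[0,0,0,0,0,0,1],[0,0,0,0,0,0,1]]]'
python3 -m inch '[[[0,0,-0.02,0,0,0,1],[0,0,-0.04,0,0,0,1],[0,0,-0.05,0,0,0,1],[0,0,-0.05,0,0,0,1],[0.032,0.015,-0.05,0,0,0,1],[0,0,0,0,0,0,1],[0,0,0,0,0,0,1]]]'
python3 - <<'E'
from h import *
o=get_obs();np.save("o12.npy",o,allow_pickle=True);a=camera("wrist")[:,:,::-1]
t=camera("top")[:,:,::-1];print(cv2.cvtColor(t[130:220,280:400],cv2.COLOR_BGR2GRAY)[26:46:3,70:84])
b=camera("scene")[80:260,230:430,::-1]
cv2.imwrite("pics/w12.png",np.hstack([cv2.resize(a[100:300,200:440],(480,400)),cv2.resize(b,(320,400))]))
E
```

```text
clock: 24.98
eef_pos: [0.4287, 0.0212, 0.0981]
tcp_rot: [0.538, 0.843, 0.0, -0.001]
contact_force: [0.4, -0.6, -0.4]
opening: 0.0854
grasp_force: 0.0
clock: 25.85
eef_pos: [0.4286, 0.0563, 0.3076]
tcp_rot: [0.537, 0.843, -0.0, -0.001]
contact_force: [-0.2, 1.1, -1.1]
opening: 0.0854
grasp_force: 0.0
[[ 61  64  68  61  64  65  69  73  57  63  64  62  62  59]
 [ 72  72  72  69  73  70  89  89  99  74  81  88  92  91]
 [120 118 121 120 121 125 125 125 131 133 106 118 119 116]
 [124 128 124 124 128 123 123 122 124 126  88 110 114 112]
 [126 123 123 124 123 124 125 122 125 128  93 108 109 109]
 [125 120 130 127 126 122 121 120 121 127  91 107 107 103]
 [124 125 121 119 118 119 117 115 117 113  88 105  98 107]]
```

View pics/w12.png

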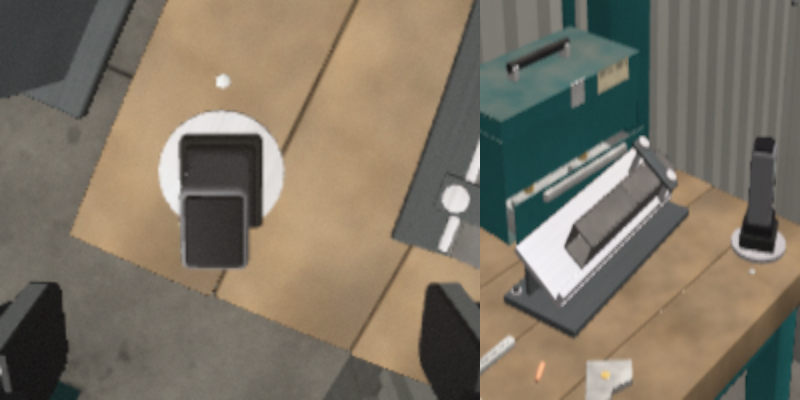

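The scanner stands upright and centred on its plate, the joint is still closed, and the gripper is clear of everything.

```bash
python3 -c "
from plant import *
print(close_job())"
```

```text
the job is handed in; nothing more can be done
None
```

The job is handed in, but no verdict came back: by my measurements the loose tube is butted flush (about 9 N push), the scanner was held about 4 cm over the joint for roughly 3.6 s, and it is back upright on its plate with the gripper clear, at about 26 s of the 61 s allowed.

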